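Seat the pattern plate on the beading jig's pins

ROBOT

A 6-joint arm with a two-finger parallel gripper is mounted at the origin on the work surface. World frame = base frame: x ahead of the robot, y to its left, z up, the work surface at z = 0. Lengths are in m, angles in rad, forces in N, time in s.
With the tool pointing down it reaches from about 0.35 to 1 m from the base axis. Payload 7.1 kg.
Tool frame: the origin (TCP) lies at the very end of the fingers, on their centre line; the grasp point (between the pads) lies 19 mm behind it (grasp_offset is the distance from the TCP to the grasp point, in m); z points along the fingers, y is the line along which they close (so a half turn about z gives the same grasp; the last joint's range is limited). The gripper opens to 85 mm and grips with 20 to 120 N. Pads are 22 mm wide; open, the fingers measure 114 mm over their backs; the gripper's body (76 mm by 85 mm) begins 54 mm behind the grasp point. The pads swing forward as they close: fully open they stand 13 mm farther back than shut.
Start: joints at [1.16, 0.423, 1.63, -0, 1.089, -0.019], TCP at [0.239, 0.578, 0.231] pointing down, gripper open.
Joint ranges: [-3, 3], [-0.9, 2.11], [0.09, 2.58], [-1.31, 4.45], [0.11, 2.69], [-2.54, 2.54]. Speed limits (rad/s): [2.39, 2.39, 3.01, 3.14, 3.14, 3.14].

INTERFACE

Orientations are given as a unit quaternion [x, y, z, w].
In Python, from bench import get_state, grab_frame, hand_in, grasp_offset gives the robot as it stands. The module is installed in compiled form; this text tells all that it offers.
- The arm moves only by the tool send_rows, never from a script. Its arguments are lists of equal length, an entry for each row: "dp": the shift along the tool's x, y, z in mm, a list of three; "dr": the turn, a rotation vector about the tool's x, y, z in rad, a list of three; "jaw": the gripper's target within -1 to 1 (fully open at 1, half-way at 0, shut at -1). In form: {"dp": [[x, y, z], ...], "dr": [[ax, ay, az], ...], "jaw": [jaw, ...]}. A call has 1 to 12 rows; each row shifts and turns the commanded pose from where the row before left it, along the tool's axes as they then stand; what a row does not reach is not made up. A row lasts 1/8 s, in which the tool goes at most 62.5 mm and 10.7 degrees, less where a joint would pass 70% of its speed; a pose out of reach is approached as far as the arm can. A call with a gripper value outside its range is refused whole. The fingers move at their own pace and stop on an object; "newtons" is the grip in N (left out, the last holds). Time passes only in rows, so rows that do not move let the fingers close. It gives the time, the measured TCP pose, the force, the opening and the grip force at its end, in the units of the state.
- get_state(): the state, without advancing time (a new reading comes with each control period).
- grab_frame(name): name is "scene" or "top"; returns a dict with "image" (384x512x3 uint8, blue, green, red), "camera_matrix" (3x3 intrinsics, pixels), "dist" ([k1, k2, p1, p2, k3] as OpenCV has them; the pictures are not rectified), "rvec" (rotation vector, rad) and "tvec" (3), from world to camera coordinates, as OpenCV has them. Camera axes: x right, y down, z forward; pixel columns grow to the right and rows downward; lengths in m; the calibration is good to about 2 mm. A picture is of the moment at which its call begins. There is no depth.
- hand_in(): hands the job in; it is judged then, once.
The state is a dict: "time": time; "joint_pos": joint angles; "joint_velocities": joint speeds; "effort": joint torques, N m; "tool_pos": TCP position; "tcp_rot": TCP orientation; "ft_force": force on the tool from outside, world axes, zero at the start; "wrist_torque": the same for the moment, N m; "grip_width": finger opening in m; "gripper_force": force on a finger pad.
Only numpy, scipy, OpenCV 4.12 (cv2) and the standard library are available. Lean on these libraries where they do the work, as an engineer would, in place of code of your own. Each camera call takes 0.05 s, during which the arm holds its last target. There are 200 camera calls.

TASK

On the beading jig lies a wooden pattern plate, askew and propped up on the jig's two brass pins. Do not grip or lift it: with the fingers push it sideways until its edge lies along the blue fence, then push it along the fence, away from the robot, until both its holes drop over the pins and it lies flat on the jig. Leave everything else where it stands.

Things in the scene. Friction and masses are not known exactly. Their poses are not given: they have to be found in the camera images.
- jig: Beading jig: fixed brown wooden bed 260 x 260 x 20 mm. Origin at table height; bed top 20 mm above it, spanning x and y -150 to +110 mm. Own x points away from the robot (turned up to 20 degrees), y left, z up. Seated, the plate's origin is above this origin, axes parallel, 1 mm clear of the blue fence, inside the thin white outline; red marks on bed and fence lie level with the pins.
- plate: Loose pale wooden plate with coloured zigzags, 170 (x) x 150 (y) x 15 mm, 0.16 to 0.32 kg. Origin: centre of its underside; x roughly along the jig's x. Starts 28 to 50 mm short of its seat (towards the robot), 14 to 28 mm right of it, turned up to 6 degrees; the edge near the robot rests on the bed, the rest slopes up 3 degrees over the pins: underside 4 to 6 mm above the bed halfway along.
- fence (a point): point on the inner face of the straight blue fence on the jig's left, at the bed's top, halfway along it (76 mm left of and 20 mm nearer the robot than the jig's origin). The fence runs along the jig's x, 220 mm long, 20 mm thick, 22 mm higher than the bed; the face looks to the jig's -y
- pin0 (a point): centre of the flat top of the left brass pin (nearer the fence): 9 mm in diameter, tapered, 8 mm proud of the bed; at x +15, y +36 mm in the jig's frame. Fixed to the jig
- pin1 (a point): the same for the right brass pin, at x +15, y -36 mm in the jig's frame
- hole0 (a point): centre of the plate's left hole (13 mm in diameter, right through) at its underside, at x +15, y +36 mm in the plate's frame; belongs over pin0. Red marks on the plate's side edges lie level with the holes. The plate slides under 1 to 3 N and stops hard once dropped over the pins; pulled over 65 mm short of its seat, it would come off the pins
- hole1 (a point): centre of the plate's right hole at the plate's underside; belongs over pin1
- pot: bystander: small terracotta bead pot, 40 mm in diameter, 34 mm high, standing on the jig's far right corner, about 85 mm ahead of and 125 mm to the right of the jig's origin; origin at the centre of its underside
- bowl: bystander: white bowl, 130 mm in diameter, 45 mm high, left of the jig; origin at the centre of its underside
- jar: bystander: amber glass jar with a red cap, 56 mm in diameter, 75 mm high, left of the jig; origin at the centre of its underside
- bangle_red: bystander: red bangle lying on the table right of the jig, 76 mm outside diameter, 12 mm high; origin at the centre of its underside
- bangle_green: bystander: green bangle of the same size, lying on the red one
- spool: bystander: orange spool, 44 mm in diameter, 50 mm high, right of the jig; origin at the centre of its underside
- screwdriver: bystander: screwdriver, 160 mm long, lying on the table right of the jig; its long axis is x

How it is judged:
By the outcome, as a careful person would: the job done as asked, in the order asked, and still so for the second after the job is handed in, with the robot touching nothing.
It also fails if it takes over 48 s, if anything falls off the work surface, if the arm or the gripper's body presses on something with over 40 N, if the wrist force passes 120 N, or if a joint passes its speed limit or range.

## Working session

There is one attempt and no reset: what is moved stays moved. The work goes in short steps, Python scripts to look and compute and a tool call to move; the robot and the scene stay as the last step left them, time stands still between calls to the robot, and variables do not carry over. Pictures are saved under pics/ and viewed, at most 10 in all, crops included, and the job is handed in when it is done.

Besides the shell and the picture viewer there is one more tool, called after ">>>" as name(argument=value, ...), one argument or row to a line, values as JSON. send_rows: Moves the arm, as the interface text tells. Its arguments: {"type":"object","properties":{"dp":{"type":"array","items":{"type":"array","items":{"type":"number"}}},"dr":{"type":"array","items":{"type":"array","items":{"type":"number"}}},"jaw":{"type":"array","items":{"type":"number"}},"newtons":{"type":"number"}},"required":["dp","dr","jaw"]}

```bash
mkdir -p pics
python3 - <<'E'
from bench import *
import cv2,numpy as np
for n in("top","scene"):
    f=grab_frame(n);cv2.imwrite(f"pics/{n}0.png",f["image"]);print(n,f["camera_matrix"],f["dist"],f["rvec"],f["tvec"])
s=get_state();print(s)
E
```

```text
top [[482.46957643   0.         259.16727634]
 [  0.         482.46957643 186.76086629]
 [  0.           0.           1.        ]] [-0.07392777  0.          0.          0.          0.        ] [ 2.10387376 -2.15406467  0.1980587 ] [2.10186321e-04 5.87080795e-01 1.22473466e+00]
scene [[394.4900365    0.         260.45494853]
 [  0.         394.4900365  191.07191718]
 [  0.           0.           1.        ]] [-0.05377313  0.          0.          0.          0.        ] [ 2.03707833  0.78851805 -0.43738528] [-0.42405327 -0.18463296  1.4074174 ]
{'time': 0.1, 'joint_pos': array([ 1.15999296e+00,  4.23782704e-01,  1.63062164e+00,  3.23301884e-05,
        1.08855269e+00, -1.90225041e-02]), 'joint_velocities': array([ 1.04007275e-03, -2.38571414e-03, -2.19693247e-03, -1.30171111e-03,
       -2.48364845e-03, -9.79178905e-05]), 'effort': array([ 1.16316500e-03, -5.58433771e+01, -2.82445264e+01,  1.25458728e-04,
        2.98579282e-03, -1.74197288e-05]), 'tool_pos': array([0.23843379, 0.57720574, 0.23060882]), 'tcp_rot': array([ 1.94647332e-01,  9.80873055e-01, -6.63443057e-04, -1.59472564e-04]), 'ft_force': array([ 0.1019553 , -0.12255065,  0.74120807]), 'wrist_torque': array([-0.05820991,  0.01382414, -0.00322702]), 'gripper_force': 0.0, 'grip_width': 0.08567658292895128}
```

View pics/top0.png

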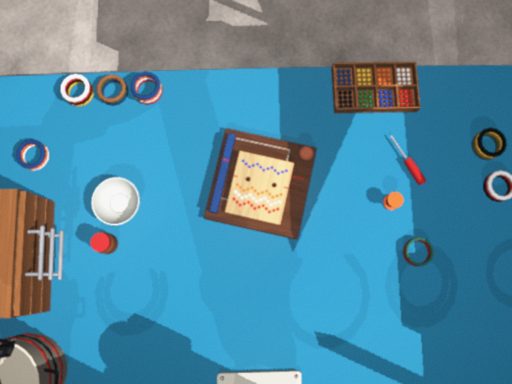

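View pics/scene0.png

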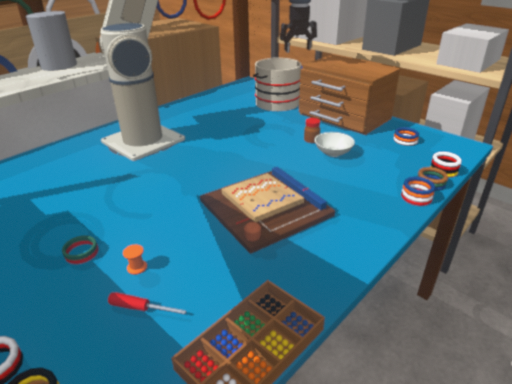

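Top view: jig around (262,183) with the blue fence on its left (228,135)-(212,210), plate at (260,187) with holes near (248,179) and (274,185). The pot is at (306,152), and the robot base at the bottom. Next, an enlarged crop.

Run:
```python
import cv2
i=cv2.imread("pics/top0.png")[120:245,195:325]
cv2.imwrite("pics/crop0.png",cv2.resize(i,None,fx=4.7,fy=4.7,interpolation=cv2.INTER_CUBIC)[:600])
```

```text
(no output)
```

View pics/crop0.png

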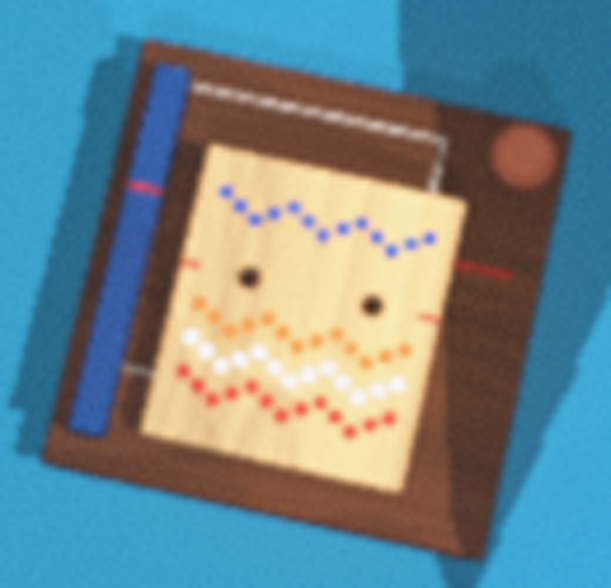

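Crop: the fence's inner top edge runs (190,70)-(103,435) in crop pixels (×1/4.7 + (195,120)), bed corners (143,40),(571,130),(482,558),(43,462), plate corners (210,145),(467,200),(403,492),(140,433), holes (249,277),(371,305). Plate and fence are nearly parallel.

```bash
cat > h.py <<'E'
import cv2,numpy as np
from bench import *
def ray(f,uv,z):
    K,D=f["camera_matrix"],f["dist"];R=cv2.Rodrigues(f["rvec"])[0];t=np.ravel(f["tvec"])
    n=cv2.undistortPoints(np.float64(uv).reshape(-1,1,2),K,D)[:,0]
    d=np.c_[n,np.ones(len(n))]@R;c=-R.T@t
    return c+d*((np.broadcast_to(z,len(n))-c[2])/d[:,2])[:,None]
def big(m):
    cs=cv2.findContours(m,cv2.RETR_EXTERNAL,cv2.CHAIN_APPROX_NONE)[0];return cv2.convexHull(max(cs,key=cv2.contourArea))
S=8;X0,Y0=195,120
def look(f):
    im=cv2.resize(f["image"][120:245,195:325],None,fx=S,fy=S,interpolation=cv2.INTER_CUBIC)
    h,s,v=cv2.split(cv2.cvtColor(im,cv2.COLOR_BGR2HSV));b,g,r=[c.astype(int) for c in cv2.split(im)]
    un=lambda p:(np.float64(p).reshape(-1,2)+.5)/S-.5+[X0,Y0]
    fence=((b>110)&(g<115)&(r<90)&(b-g>40)).astype(np.uint8)
    plate=cv2.morphologyEx(((r>165)&(g>120)&(r-b>-10)).astype(np.uint8),cv2.MORPH_OPEN,np.ones((17,17)))
    return im,un,fence,plate
def four(f,m,un,z):
    c=cv2.boxPoints(cv2.minAreaRect(ray(f,un(big(m)),z)[:,:2].astype(np.float32)*1000))
    return c
def frame(c,a0=None): # corners mm -> centre, long-edge angle deg, sizes
    (cx,cy),(w,h),_=cv2.minAreaRect(c);e=[c[1]-c[0],c[2]-c[1]];e=max(e,key=np.linalg.norm)
    if e[0]<0:e=-e
    return np.array([cx,cy]),np.degrees(np.arctan2(e[1],e[0])),sorted([w,h])
def measure(f,zp=.0395):
    im,un,fe,pl=look(f)
    F=frame(four(f,fe,un,.042));P=frame(four(f,pl,un,zp));return F,P
E
python3 - <<'E'
from h import *
f=grab_frame("top")
F,P=measure(f);print("fence",F);print("plate",P)
un=lambda p:np.float64(p)/4.7-.4+[195,120]
bed=ray(f,un([(143,40),(571,130),(482,558),(43,462)]),.02)*1000
print(bed.round(1));a=np.radians(F[1]);u=np.array([np.cos(a),np.sin(a)]);v=np.array([-u[1],u[0]])
J1=bed.mean(0)[:2]+20*u+20*v;J2=F[0]+20*u-86*v
print("jig",J1,J2, "bed angles",[np.degrees(np.arctan2(*(bed[i]-bed[j])[[1,0]])) for i,j in((0,3),(1,2))])
for J in(J1,J2):print("plate in jig",(P[0]-J)@u,(P[0]-J)@v)
h=ray(f,un([(249,277),(371,305)]),.038)*1000;print("holes",[((x[:2]-J2)@u,(x[:2]-J2)@v) for x in h])
im,un,fe,pl=look(f);o=im.copy()
for m in(fe,pl):cv2.drawContours(o,[big(m)],-1,(0,255,0),1)
cv2.imwrite("pics/c1.png",cv2.resize(o,(620,596)))
E
```

```text
fence (array([593.63671875,  93.71453857]), np.float32(-14.190657), [21.02649688720703, 142.32861328125])
plate (array([589.67327881, -14.44833374]), np.float32(-14.180971), [153.66876220703125, 177.09628295898438])
[[ 761.1   77.2   20. ]
 [ 700.3 -173.9   20. ]
 [ 450.7 -111.9   20. ]
 [ 511.3  137.2   20. ]]
jig [630.15145434  -3.3749004 ] [591.94358826   5.43581295] bed angles [np.float64(-13.500581278263594), np.float64(-13.930132568513839)]
plate in jig -36.528353610539746 -20.658727091626044
plate in jig 2.673552603033471 -19.833953501543817
holes [(np.float64(17.501948063110017), np.float64(16.229437013739133)), (np.float64(17.122385014881402), np.float64(-55.35815786320479))]
```

View pics/c1.png

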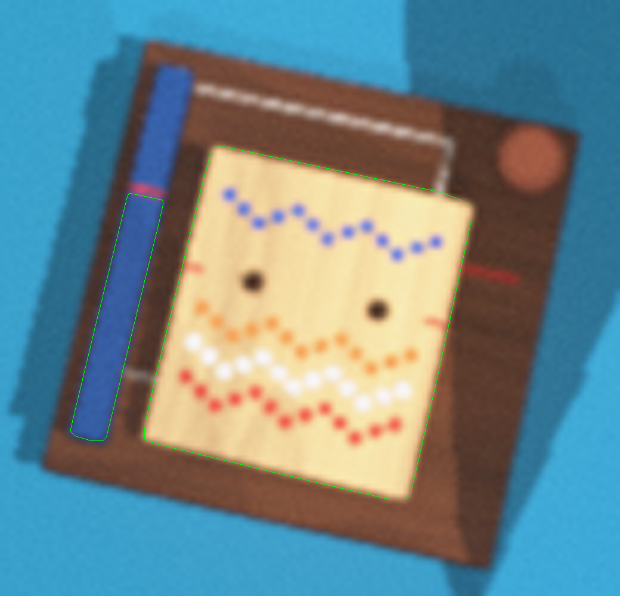

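The plate outline fits; the fence mask is cut at the red mark, so I'll merge its two parts.

```bash
python3 - <<'E'
s=open('h.py').read()
s=s.replace("    return im,un,fence,plate","    fence=cv2.morphologyEx(cv2.copyMakeBorder(fence,0,0,0,0,0),cv2.MORPH_CLOSE,np.ones((31,31)))\n    return im,un,fence,plate")
open('h.py','w').write(s)
E
python3 - <<'E'
from h import *
f=grab_frame("top")
F,P=measure(f);print("fence",F);print("plate",P)
a=np.radians(F[1]);u=np.array([np.cos(a),np.sin(a)]);v=np.array([-u[1],u[0]])
J=F[0]+20*u-86*v;print("J",J,(P[0]-J)@u,(P[0]-J)@v)
un=lambda p:np.float64(p)/4.7-.4+[195,120]
print("holes",[((x[:2]-J)@u,(x[:2]-J)@v) for x in ray(f,un([(249,277),(371,305)]),.04)*1000])
print("marks z.02 / .042",[((x[:2]-J)@u,(x[:2]-J)@v) for x in ray(f,un([(485,269),(145,188)]),[.02,.042])*1000])
print("pot",[((x[:2]-J)@u,(x[:2]-J)@v) for x in ray(f,un([(525,155)]),[.054])*1000])
E
```

```text
fence (array([631.30041504,  84.37368774]), np.float32(-13.856347), [21.426517486572266, 219.89324951171875])
plate (array([590.01159668, -14.44587708]), np.float32(-14.307822), [153.60142517089844, 177.3759765625])
J [630.12239647  -3.91340971] -36.421140716507566 -19.83203538095904
holes [(np.float64(-22.092118433421636), np.float64(15.931910300871985)), (np.float64(-22.88811841835106), np.float64(-55.539720589823965))]
marks z.02 / .042 [(np.float64(16.08565338730008), np.float64(-115.56714851455045)), (np.float64(15.446539780694907), np.float64(85.66253867096346))]
pot [(np.float64(78.7702256135382), np.float64(-123.18874296730898))]
```

```bash
cat >> h.py <<'E'
from scipy.spatial.transform import Rotation as Ro
YAW=-13.9;J=np.array([630.1,-3.9])
u=np.array([np.cos(np.radians(YAW)),np.sin(np.radians(YAW))]);v=np.array([-u[1],u[0]])
def plan(jx,jy,z):
    s=get_state();R=Ro.from_quat(s["tcp_rot"]);p=s["tool_pos"]*1000
    t=np.r_[J+jx*u+jy*v,z]
    y=R.apply([0,1,0]);dy=np.degrees(np.arctan2(y[1],y[0]))-YAW
    print("tcp jig",((p[:2]-J)@u).round(1),((p[:2]-J)@v).round(1),p[2].round(1),"delta tool mm",R.inv().apply(t-p).round(1),"turn tool z rad",np.radians(dy).round(3),"tool z",R.apply([0,0,1]).round(3))
E
python3 -c "
from h import *
plan(-37,-120,150)"
```

```text
tcp jig -519.8 470.1 230.8 delta tool mm [-565.1 -511.7   81.3] turn tool z rad 1.422 tool z [-0.    -0.001 -1.   ]
```

>>> send_rows(
  dp=[
    [-40,-36,5],
    [-40,-36,5],
    [-40,-36,5],
    [-40,-36,5],
    [-40,-36,5],
    [-40,-36,5],
    [-40,-36,5],
    [-40,-36,5],
    [-40,-36,5],
    [-40,-36,5],
    [-40,-36,5],
    [-40,-36,5],
  ],
  dr=[
    [0,0,0],
    [0,0,0],
    [0,0,0],
    [0,0,0],
    [0,0,0],
    [0,0,0],
    [0,0,0],
    [0,0,0],
    [0,0,0],
    [0,0,0],
    [0,0,0],
    [0,0,0],
  ],
  jaw=[-1,-1,-1,-1,-1,-1,-1,-1,-1,-1,-1,-1],
)

```text
time: 1.7
tool_pos: [0.5179, -0.0067, 0.1712]
tcp_rot: [0.195, 0.981, 0.0, 0.0]
ft_force: [0.2, 0.6, 0.4]
grip_width: 0.0004
gripper_force: 0.0
```

>>> send_rows(
  dp=[
    [-40,-36,5],
    [-40,-36,5],
    [0,0,0],
    [0,0,0],
    [0,0,0],
    [0,0,0],
    [0,0,0],
    [0,0,0],
    [0,0,0],
    [0,0,0],
    [0,0,0],
  ],
  dr=[
    [0,0,0],
    [0,0,0],
    [0,0,0.178],
    [0,0,0.178],
    [0,0,0.178],
    [0,0,0.178],
    [0,0,0.178],
    [0,0,0.178],
    [0,0,0.178],
    [0,0,0.178],
    [0,0,0],
  ],
  jaw=[-1,-1,-1,-1,-1,-1,-1,-1,-1,-1,-1],
)

```text
time: 3.08
tool_pos: [0.5636, -0.102, 0.1612]
tcp_rot: [0.788, 0.616, -0.0, -0.0]
ft_force: [-0.1, 0.9, -0.4]
grip_width: 0.0002
gripper_force: 0.0
```

```bash
python3 -c "
from h import *
plan(-37,-120,28.5);s=get_state();print(s['time'],s['grip_width'],s['joint_pos'],s['ft_force'])"
```

```text
tcp jig -40.9 -111.2 161.2 delta tool mm [ -8.8   4.  132.7] turn tool z rad -0.001 tool z [-0.  0. -1.]
3.075 0.0001714232481387141 [-1.99791662e-01  4.38159188e-01  1.79739662e+00 -2.47325422e-05
  9.06282889e-01  4.36332233e-02] [-0.12179596  0.89584396 -0.36391545]
```

>>> send_rows(
  dp=[
    [-9,4,0],
    [0,0,45],
    [0,0,45],
    [0,0,30],
    [0,0,12.5],
    [0,0,0],
  ],
  dr=[
    [0,0,0],
    [0,0,0],
    [0,0,0],
    [0,0,0],
    [0,0,0],
    [0,0,0],
  ],
  jaw=[-1,-1,-1,-1,-1,-1],
)

```text
time: 3.82
tool_pos: [0.5653, -0.112, 0.0285]
tcp_rot: [0.788, 0.616, -0.0, -0.0]
ft_force: [-0.4, -0.0, 0.6]
grip_width: 0.0
gripper_force: 0.0
```

>>> send_rows(
  dp=[
    [4,0,0],
    [4,0,0],
    [3,0,0],
    [3,0,0],
    [3,0,0],
    [3,0,0],
    [0,0,0],
  ],
  dr=[
    [0,0,0],
    [0,0,0],
    [0,0,0],
    [0,0,0],
    [0,0,0],
    [0,0,0],
    [0,0,0],
  ],
  jaw=[-1,-1,-1,-1,-1,-1,-1],
)

```text
time: 4.7
tool_pos: [0.5704, -0.0921, 0.0288]
tcp_rot: [0.788, 0.615, 0.0, -0.0]
ft_force: [0.7, 0.1, 0.9]
grip_width: 0.0001
gripper_force: 0.0
```

Run:
```python
from h import *
plan(-37,-85,28.5)
f=grab_frame("top");i=f["image"][120:245,195:325]
cv2.imwrite("pics/c2.png",cv2.resize(i,None,fx=4.7,fy=4.7,interpolation=cv2.INTER_CUBIC))
```

```text
tcp jig -36.8 -100.0 28.8 delta tool mm [15.  -0.2  0.3] turn tool z rad -0.002 tool z [ 0.  0. -1.]
```

View pics/c2.png

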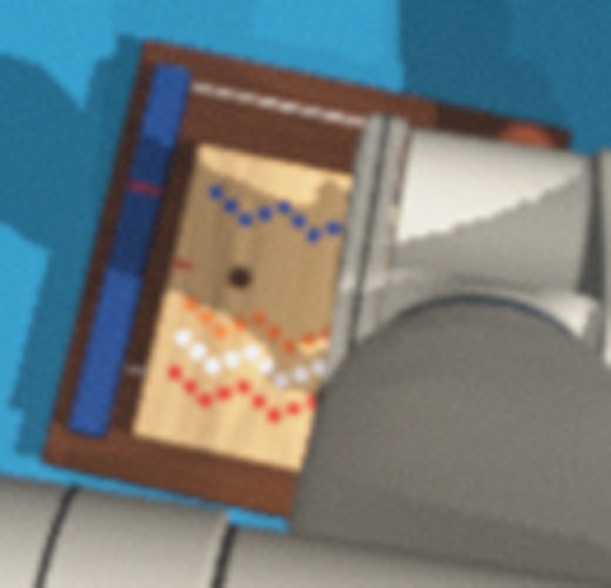

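The plate has shifted about 6 mm left (hole0 249→239, far-left corner 210→199) without turning. I'll keep pushing and watch the force.

>>> send_rows(
  dp=[
    [3,0,0],
    [3,0,0],
    [3,0,0],
    [2,0,0],
    [1,0,0],
    [0,0,0],
  ],
  dr=[
    [0,0,0],
    [0,0,0],
    [0,0,0],
    [0,0,0],
    [0,0,0],
    [0,0,0],
  ],
  jaw=[-1,-1,-1,-1,-1,-1],
)

```text
time: 5.5
tool_pos: [0.5732, -0.0805, 0.0288]
tcp_rot: [0.788, 0.615, 0.0, -0.0]
ft_force: [0.1, 0.1, -0.5]
grip_width: 0.0001
gripper_force: 0.0
```

>>> send_rows(
  dp=[
    [1,0,0],
    [1,0,0],
    [0,0,0],
  ],
  dr=[
    [0,0,0],
    [0,0,0],
    [0,0,0],
  ],
  jaw=[-1,-1,-1],
)

```text
time: 5.88
tool_pos: [0.5737, -0.0787, 0.0288]
tcp_rot: [0.788, 0.615, 0.0, -0.0]
ft_force: [0.8, -0.9, 0.5]
grip_width: 0.0
gripper_force: 0.5
```

>>> send_rows(
  dp=[
    [1,0,0],
    [0,0,0],
  ],
  dr=[
    [0,0,0],
    [0,0,0],
  ],
  jaw=[-1,-1],
)

```text
time: 6.12
tool_pos: [0.5739, -0.0777, 0.0288]
tcp_rot: [0.788, 0.615, -0.0, -0.0]
ft_force: [-0.3, -0.9, -0.3]
grip_width: -0.0001
gripper_force: 0.5
```

Run:
```python
from h import *
plan(-37,-85,28.5)
f=grab_frame("top");i=f["image"][120:245,195:325]
cv2.imwrite("pics/c3.png",cv2.resize(i,None,fx=4.7,fy=4.7,interpolation=cv2.INTER_CUBIC))
```

```text
tcp jig -36.8 -85.1 28.8 delta tool mm [ 0.1 -0.2  0.3] turn tool z rad -0.002 tool z [-0.  0. -1.]
```

View pics/c3.png

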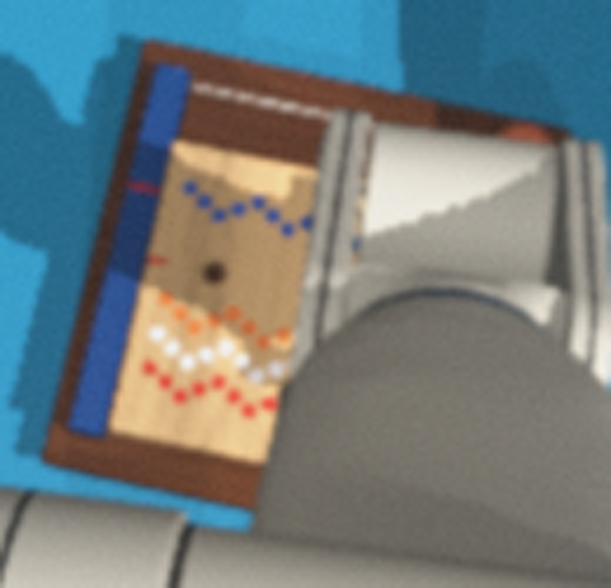

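The plate's left edge is within 1–2 mm of the fence along its length (edge (172,143)-(110,433)). A few more small steps until it makes contact.

>>> send_rows(
  dp=[
    [1,0,0],
    [0,0,0],
  ],
  dr=[
    [0,0,0],
    [0,0,0],
  ],
  jaw=[-1,-1],
)

```text
time: 6.42
tool_pos: [0.5741, -0.0768, 0.0288]
tcp_rot: [0.788, 0.615, -0.0, -0.0]
ft_force: [-1.3, -2.1, 0.1]
grip_width: -0.0002
gripper_force: 0.9
```

>>> send_rows(
  dp=[
    [0.7,0,0],
    [0,0,0],
  ],
  dr=[
    [0,0,0],
    [0,0,0],
  ],
  jaw=[-1,-1],
)

```text
time: 6.68
tool_pos: [0.5738, -0.0764, 0.0288]
tcp_rot: [0.788, 0.615, -0.001, -0.0]
ft_force: [-2.0, -5.0, 1.7]
grip_width: -0.0002
gripper_force: 2.4
```

>>> send_rows(
  dp=[
    [0.7,0,0],
    [0,0,0],
  ],
  dr=[
    [0,0,0],
    [0,0,0],
  ],
  jaw=[-1,-1],
)

```text
time: 6.92
tool_pos: [0.5736, -0.0761, 0.0287]
tcp_rot: [0.788, 0.616, -0.001, -0.0]
ft_force: [-4.3, -7.1, 2.4]
grip_width: -0.0001
gripper_force: 3.7
```

>>> send_rows(
  dp=[
    [-6,0,0],
    [-15,0,0],
    [0,0,-45],
    [0,0,-50],
    [0,-55,0],
    [0,-55,0],
    [0,-4,0],
    [53,0,0],
    [53,0,0],
    [0,0,0],
  ],
  dr=[
    [0,0,0],
    [0,0,0],
    [0,0,0],
    [0,0,0],
    [0,0,0],
    [0,0,0],
    [0,0,0],
    [0,0,0],
    [0,0,0],
    [0,0,0],
  ],
  jaw=[-1,-1,-1,-1,-1,-1,-1,-1,-1,-1],
)

```text
time: 8.18
tool_pos: [0.4868, 0.037, 0.1242]
tcp_rot: [0.787, 0.617, 0.001, 0.001]
ft_force: [-0.5, -0.8, 0.9]
grip_width: -0.0001
gripper_force: 0.0
```

Run:
```python
from h import *
plan(-150,0,27);s=get_state();print(s['joint_pos'])
f=grab_frame("top");i=f["image"][120:245,195:325]
cv2.imwrite("pics/c4.png",cv2.resize(i,None,fx=4.7,fy=4.7,interpolation=cv2.INTER_CUBIC))
```

```text
tcp jig -149.0 5.2 124.2 delta tool mm [-5.3 -1.3 97.2] turn tool z rad 0.001 tool z [ 0.003  0.001 -1.   ]
[5.11590069e-02 3.89798371e-01 2.00327554e+00 5.56460437e-04
 7.45792202e-01 2.92007541e-01]
```

View pics/c4.png

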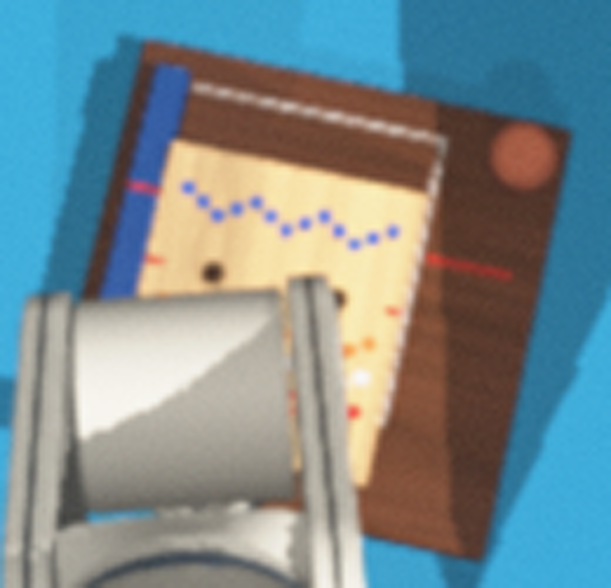

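The plate now lies along the fence, right edge along the white outline, about 35 mm short (plate mark at (153,260), fence mark at (145,187)). Now the push from behind.

>>> send_rows(
  dp=[
    [-5,-1,45],
    [0,0,40],
    [0,0,12],
    [0,0,0],
  ],
  dr=[
    [0,0,0],
    [0,0,0],
    [0,0,0],
    [0,0,0],
  ],
  jaw=[-1,-1,-1,-1],
)

```text
time: 8.72
tool_pos: [0.4822, 0.0293, 0.0266]
tcp_rot: [0.789, 0.615, -0.001, -0.0]
ft_force: [0.1, -0.3, -0.2]
grip_width: -0.0001
gripper_force: 0.0
```

>>> send_rows(
  dp=[
    [0,4,0],
    [0,4,0],
    [0,3,0],
    [0,3,0],
    [0,3,0],
    [0,3,0],
    [0,3,0],
    [0,3,0],
    [0,0,0],
  ],
  dr=[
    [0,0,0],
    [0,0,0],
    [0,0,0],
    [0,0,0],
    [0,0,0],
    [0,0,0],
    [0,0,0],
    [0,0,0],
    [0,0,0],
  ],
  jaw=[-1,-1,-1,-1,-1,-1,-1,-1,-1],
)

```text
time: 9.85
tool_pos: [0.5065, 0.0238, 0.0268]
tcp_rot: [0.788, 0.615, -0.001, -0.001]
ft_force: [-4.7, 0.8, 5.4]
grip_width: -0.0001
gripper_force: 3.1
```

Run:
```python
from h import *
plan(-99,0,27)
f=grab_frame("top");i=f["image"][120:245,195:325]
cv2.imwrite("pics/c5.png",cv2.resize(i,None,fx=4.7,fy=4.7,interpolation=cv2.INTER_CUBIC))
```

```text
tcp jig -126.7 -2.8 26.8 delta tool mm [ 2.9 27.7 -0.3] turn tool z rad -0.002 tool z [-0.002 -0.    -1.   ]
```

View pics/c5.png

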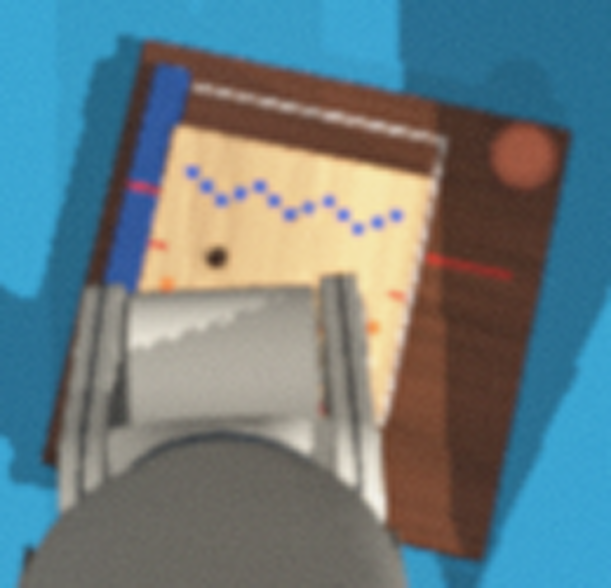

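Going as planned: it slid about 9 mm, still along the fence. I'll continue with a slight bias toward the fence.

>>> send_rows(
  dp=[
    [0.3,3,0],
    [0.3,3,0],
    [0.3,3,0],
    [0.3,3,0],
    [0.3,2,0],
    [0.3,2,0],
    [0,2,0],
    [0,0,0],
  ],
  dr=[
    [0,0,0],
    [0,0,0],
    [0,0,0],
    [0,0,0],
    [0,0,0],
    [0,0,0],
    [0,0,0],
    [0,0,0],
  ],
  jaw=[-1,-1,-1,-1,-1,-1,-1,-1],
)

```text
time: 10.9
tool_pos: [0.5223, 0.0211, 0.0266]
tcp_rot: [0.788, 0.615, -0.003, -0.002]
ft_force: [-8.8, 0.2, 10.3]
grip_width: -0.0001
gripper_force: 6.5
```

>>> send_rows(
  dp=[
    [0,1.5,0],
    [0,1.5,0],
    [0,1,0],
    [0,0,0],
  ],
  dr=[
    [0,0,0],
    [0,0,0],
    [0,0,0],
    [0,0,0],
  ],
  jaw=[-1,-1,-1,-1],
)

```text
time: 11.4
tool_pos: [0.5261, 0.0201, 0.0266]
tcp_rot: [0.788, 0.615, -0.003, -0.002]
ft_force: [-9.8, -0.4, 11.2]
grip_width: -0.0
gripper_force: 6.6
```

Run:
```python
from h import *
plan(-99,0,27)
f=grab_frame("top")
im,un,fe,pl=look(f);w=un(big(pl));P=ray(f,w,.036)[:,:2]*1000-J
print("far edge jig x",(P@u).max().round(1),"right edge",(P@v).min().round(1))
```

```text
tcp jig -106.7 -1.7 26.6 delta tool mm [ 1.7  7.7 -0.4] turn tool z rad -0.002 tool z [-0.006 -0.    -1.   ]
far edge jig x 84.5 right edge -87.0
```

>>> send_rows(
  dp=[
    [0,1.5,0],
    [0,1.5,0],
    [0,0,0],
  ],
  dr=[
    [0,0,0],
    [0,0,0],
    [0,0,0],
  ],
  jaw=[-1,-1,-1],
)

```text
time: 11.82
tool_pos: [0.5293, 0.0193, 0.0266]
tcp_rot: [0.788, 0.615, -0.002, -0.002]
ft_force: [-8.9, -1.5, 10.7]
grip_width: -0.0002
gripper_force: 6.1
```

Run:
```python
from h import *
plan(-99,0,27)
f=grab_frame("top");i=f["image"][120:245,195:325]
cv2.imwrite("pics/c6.png",cv2.resize(i,None,fx=4.7,fy=4.7,interpolation=cv2.INTER_CUBIC))
```

```text
tcp jig -103.4 -1.7 26.6 delta tool mm [ 1.7  4.4 -0.4] turn tool z rad -0.002 tool z [-0.006 -0.    -1.   ]
```

View pics/c6.png

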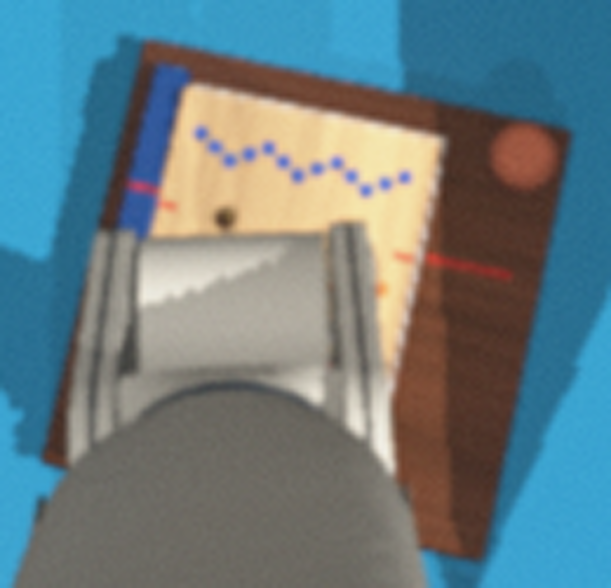

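Almost there: brass shows in hole0 at (225,217), and the far edge meets the white outline. Smaller steps now.

>>> send_rows(
  dp=[
    [0,1,0],
    [0,1,0],
    [0,0,0],
  ],
  dr=[
    [0,0,0],
    [0,0,0],
    [0,0,0],
  ],
  jaw=[-1,-1,-1],
)

```text
time: 12.25
tool_pos: [0.5339, 0.0189, 0.0268]
tcp_rot: [0.788, 0.615, -0.0, -0.0]
ft_force: [-0.3, 0.3, -0.1]
grip_width: 0.0
gripper_force: 0.0
```

>>> send_rows(
  dp=[
    [0,1,0],
    [0,0,0],
  ],
  dr=[
    [0,0,0],
    [0,0,0],
  ],
  jaw=[-1,-1],
)

```text
time: 12.5
tool_pos: [0.5352, 0.0187, 0.0267]
tcp_rot: [0.788, 0.615, -0.0, -0.0]
ft_force: [-1.2, -0.3, 1.3]
grip_width: -0.0002
gripper_force: 0.9
```

The force fell to zero, so the plate probably dropped. Backing off and raising to check.

>>> send_rows(
  dp=[
    [0,-10,0],
    [0,-25,0],
    [0,0,-50],
    [0,0,-50],
    [0,-50,-10],
    [0,-50,-10],
    [0,-30,-30],
    [0,0,-40],
    [0,0,0],
    [0,0,0],
  ],
  dr=[
    [0,0,0],
    [0,0,0],
    [0,0,0],
    [0,0,0],
    [0,0,0],
    [0,0,0],
    [0,0,0],
    [0,0,0],
    [0,0,0],
    [0,0,0],
  ],
  jaw=[-1,-1,-1,-1,-1,-1,-1,-1,-1,-1],
)

```text
time: 13.75
tool_pos: [0.3747, 0.0587, 0.2165]
tcp_rot: [0.788, 0.615, 0.0, 0.0]
ft_force: [-0.6, 0.8, -0.2]
grip_width: 0.0001
gripper_force: 0.0
```

Run:
```python
from h import *
f=grab_frame("top");i=f["image"][120:245,195:325];g=grab_frame("scene")["image"][160:260,190:345]
a=cv2.resize(i,(395,380),interpolation=cv2.INTER_CUBIC);b=cv2.resize(g,(395,255),interpolation=cv2.INTER_CUBIC)
c=np.zeros((380,790,3),np.uint8);c[:,:395]=a;c[:255,395:]=b;cv2.imwrite("pics/c7.png",c)
F,P=measure(f,.034);print(F,P,(P[0]-J)@u,(P[0]-J)@v)
```

```text
(array([631.21820068,  84.58874512]), np.float32(-13.821215), [20.482345581054688, 219.5624542236328]) (array([628.56304932,  -4.87395477]), np.float32(-14.14435), [156.2315216064453, 176.8983917236328]) -1.2579721113703635 -1.3146526045173759
```

View pics/c7.png

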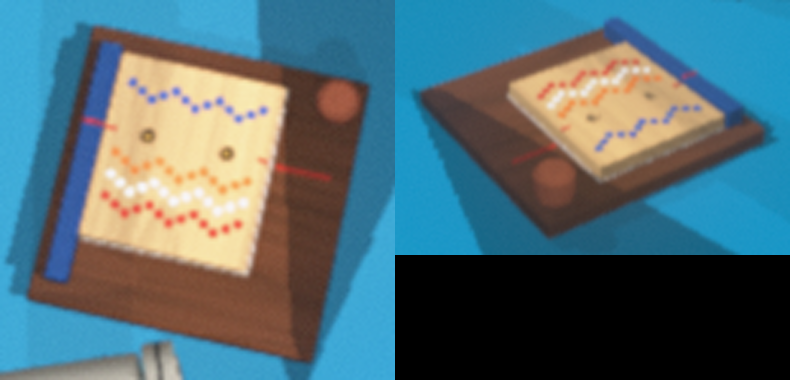

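Both brass pins show centred in the holes, at (147,135) and (226,153), and the plate sits inside the outline. I'll triangulate its top corners to confirm it's flat.

Run:
```python
from h import *
T,S_=grab_frame("top"),grab_frame("scene")
A=np.float64([(121,53),(288,88),(249,270)])/[3.04,3.04]+[194.7,119.7]
B=(np.float64([(723,117),(601,167),(510,85)])-[395,0])/2.55+[189.7,159.7]
pr=lambda f:np.c_[cv2.Rodrigues(f["rvec"])[0],np.ravel(f["tvec"])]
n=lambda f,p:cv2.undistortPoints(p.reshape(-1,1,2),f["camera_matrix"],f["dist"])[:,0].T
X=cv2.triangulatePoints(pr(T),pr(S_),n(T,A),n(S_,B));X=(X[:3]/X[3]).T*1000
for x in X:print(((x[:2]-J)@u).round(1),((x[:2]-J)@v).round(1),x[2].round(1))
```

```text
85.0 77.1 30.2
86.1 -75.1 34.3
-82.3 -74.9 33.2
```

```bash
python3 -c "
from bench import *
print(hand_in())"
```

```text
the job is handed in; nothing more can be done
None
```

The plate lies flat with both holes over the pins, against the blue fence. Nothing else was moved as far as I could see, and I handed the job in with the robot clear, at about 14 s.

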